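# Index the jar carousel with its ratchet lever

### The arm

A 6-joint arm with a two-finger parallel gripper is mounted at the origin on the work surface. World frame = base frame: x ahead of the robot, y to its left, z up, the work surface at z = 0. Lengths are in m, angles in degrees, forces in N, time in s.
With the tool pointing down it reaches from about 0.3 to 0.75 m from the base axis. Payload 8.5 kg.
Tool frame: the origin (TCP) lies on the centre line of the jaws, within the pads' length; the fingertips stand 17 mm ahead of it and the grasp point (between the pads) lies 2 mm behind it (env.tcp_to_tips is the distance from the TCP to the fingertips, in m); z points along the fingers, y is the line along which they close (so a half turn about z gives the same grasp; the last joint's range is limited). The gripper opens to 85 mm and grips with 20 to 120 N. Pads are 22 mm wide; open, the fingers measure 114 mm over their backs; the gripper's body (76 mm by 85 mm) begins 54 mm behind the grasp point. The pads swing forward as they close: fully open they stand 13 mm farther back than shut.
Start: joints at [-80.976, 21.807, 74.336, -0, 83.858, -12.336], TCP at [0.2, -0.512, 0.248] pointing down, gripper open.
Joint ranges: [-178.18, 178.18], [-50.72, 133.34], [12.68, 142.11], [-81.47, 261.47], [9.98, 163.14], [-165.26, 165.26]. Speed limits (degrees/s): [136.94, 136.94, 180, 180, 180, 180].

### API

Orientations are given as a 3x3 rotation matrix whose columns are the frame's x, y, z axes.
In Python, from rig import env gives the robot as it stands. The module is installed in compiled form; this text tells all that it offers.
- The arm moves only by the shell command python3 -m pendant 'ROWS' [FORCE]. ROWS is JSON, a list of rows, each a list of 7 numbers: the opening, from 0 (shut) to 1 (fully open), then the shift along the tool's x, y, z in m, then the turn, a rotation vector about the tool's x, y, z in rad. A call has 1 to 5 rows; each row is the pose to reach, as a shift and turn from the pose commanded when the call began, along the tool's axes at that moment; what a row does not reach only later rows make up. A row lasts 1/8 s, in which the tool goes at most 62.5 mm and 10.7 degrees, less where a joint would pass 70% of its speed; a pose out of reach is approached as far as the arm can. A call with a gripper value outside its range is refused whole. The fingers move at their own pace and stop on an object; FORCE is the grip in N (left out, the last holds). Time passes only in rows, so rows that repeat a pose let the fingers close. It gives the time, the measured TCP pose, the force, the opening and the grip force at its end, in the units of the state.
- env.observe(): the state, without advancing time (a new reading comes with each control period).
- env.get_image(name): name is "scene" or "top"; returns a dict with "image" (480x640x3 uint8, blue, green, red), "fx", "fy", "cx", "cy" (pixels), "k1" (the pictures are not rectified: a ray, as slopes to the right and down, at radius r is drawn at 1 + k1 r^2 times it, then the intrinsics apply), "pose" (4x4, takes a point from camera to world coordinates). Camera axes: x right, y up, looking along -z (the intrinsics and any distortion apply to the point x, -y, -z); pixel columns grow to the right and rows downward; lengths in m; the calibration is good to about 2 mm. A picture is of the moment at which its call begins. There is no depth.
- env.close_job(): hands the job in; it is judged then, once.
Trained networks look in the newest picture that a camera, given by its name, has taken for a name from the list of things; names that differ only in an ending like _2 or _b are one class to them, and where a whole thing is asked for, a point or a joint stands for the part that bears it (a point fixed in the world has none). Each returns a list of dicts, best first, with "conf" (0 to 1); they miss things now and then, are a little off and sometimes report something else, mostly with a low value. They report only what shows in the picture. A call takes as long as a camera call.
- env.find_in(camera, thing): "bbox" ([centre column, centre row, width, height] in pixels, round what is visible of it).
- env.trace(camera, thing): "mask" (480x640 bool, what is visible of it) and "bbox" ([centre column, centre row, width, height] in pixels, round what is visible of it).
- env.tip_of(camera, thing): "centre" ([column, row] in pixels: a listed point, or the origin of a listed thing).
The state is a dict: "time_s": time; "q": joint angles; "qvel": joint speeds; "joint_efforts": joint torques, N m; "position": TCP position; "tool_rot": TCP orientation; "ft_force": force on the tool from outside, world axes, zero at the start; "wrist_torque": the same for the moment, N m; "grip_width": finger opening in m; "gripper_force": force on a finger pad.
Only numpy, scipy, OpenCV 4.12 (cv2) and the standard library are available. Lean on these libraries where they do the work, as an engineer would, in place of code of your own. Each camera call takes 0.05 s, during which the arm holds its last target. There are 200 camera calls.

### The job

Bring the jar with the orange lid round to the blue loading bay of the carousel, using the red-knobbed ratchet lever: swing the lever all the way back clockwise to its rear stop, where it runs free and the carousel stays put, then swing it anticlockwise so that it grips and carries the carousel round until the orange-lidded jar stands in line with the bay, and let go. Do not turn the carousel by hand or push its jars.

Things in the scene. Friction and masses are not known exactly. Their poses are not given: they have to be found in the camera images.
- lever (a joint): Lever angle about the upright axis, rad: 0 at the forward stop, growing as it swings back CLOCKWISE from above, 1.8 at the rear stop; both rigid. Clockwise it runs free. Anticlockwise, after at most 0.35 rad of slack, the pawl grips and carries the carousel with it. Starts near 0; one full stroke from the rear is enough. Lever and carousel stay where left; 1 to 3 N at the knob.
- knob (a point): Centre of the upright round red knob at the lever's outer end: 24 mm across, 56 mm tall, top 26 mm above this point, the dark steel arm (22 mm wide, 10 mm thick) 30 mm below it. Rigid with the lever, 125 mm from the carousel's axis, 162 mm above the table. Site x points outward along the lever, z up. Nothing stands higher than the arm within 120 mm of the knob's arc.
- carousel: Turntable on a fixed white stand (260 mm across): aluminium disc 232 mm across with six fixed amber jars, lids ending 98 mm above the table, round a grey hub with a crown of 18 steel ratchet teeth. Origin on its upright axis at table height, z up; x points to the orange-lidded jar. Turns without end, with stiff friction (0.2 N m).
- orange_jar (a point): Centre of the one jar with an orange lid (45 mm across, 62 mm tall, fixed in the carousel 85 mm from its axis); the other five lids are white, white, blue, black and green.
- bay (a point): Fixed point where the orange-lidded jar's centre must come: 85 mm from the carousel's axis, at jar height, in line with the blue tongue with white arrowhead (50 mm wide) that sticks out of the stand. Site x points from the axis out through the bay. At the start the jar lies 30 to 60 degrees clockwise of it, seen from above.

How it is judged:
By the outcome, as a careful person would: the job done as asked, in the order asked, and still so for the second after the job is handed in, with the robot touching nothing.
It also fails if it takes over 45 s, if anything falls off the work surface, if the arm or the gripper's body presses on something with over 40 N, if the wrist force passes 120 N, or if a joint passes its speed limit or range.

## Working session

There is one attempt and no reset: what is moved stays moved. The work goes in short steps, Python scripts to look and compute and a shell command to move; the robot and the scene stay as the last step left them, time stands still between calls to the robot, and variables do not carry over. Pictures are saved under pics/ and viewed, at most 10 in all, crops included, and the job is handed in when it is done.

```bash
mkdir -p pics
cat > h.py <<'E'
import numpy as np, cv2
from rig import env
def ray(im,uv):
    K=np.array([[im['fx'],0,im['cx']],[0,im['fy'],im['cy']],[0,0,1.]])
    p=cv2.undistortPoints(np.array([[uv]],float),K,np.array([im['k1'],0,0,0.]))[0,0]
    T=im['pose']; return T[:3,3],T[:3,:3]@np.array([p[0],-p[1],-1])
def at_z(im,uv,z):
    o,d=ray(im,uv); return o+d*(z-o[2])/d[2]
def tri(rs):
    A=0;b=0
    for o,d in rs:
        d=d/np.linalg.norm(d);P=np.eye(3)-np.outer(d,d);A=A+P;b=b+P@o
    return np.linalg.solve(A,b)
E
python3 - <<'E'
from h import *
np.set_printoptions(precision=4,suppress=True)
R={}
for c in("scene","top"):
    im=env.get_image(c);cv2.imwrite(f'pics/{c}0.png',im['image'])
    print(c,im['pose'][:3,3],im['k1'])
    for t in("knob","carousel","orange_jar","bay"):
        r=env.tip_of(c,t);print(c,t,[(x['centre'],round(x['conf'],2)) for x in r[:2]])
        if r:R.setdefault(t,[]).append(ray(im,r[0]['centre'])); print(at_z(im,r[0]['centre'],{'knob':.162,'carousel':0}.get(t,.067)))
for t,r in R.items():
    if len(r)==2:print(t,tri(r))
s=env.observe();print(s['time_s'],s['position'],s['tool_rot'])
E
```

```text
scene [1.013  0.1067 0.5925] -0.09134506771384121
scene knob [([325.9, 179.6], 0.86)]
[0.5158 0.0061 0.162 ]
scene carousel [([377.4, 286.2], 0.68)]
[0.568 0.114 0.   ]
scene orange_jar [([346.1, 299.4], 0.94)]
[0.6534 0.0733 0.067 ]
scene bay [([395.4, 309.6], 0.85)]
[0.652  0.1445 0.067 ]
top [ 0.5158 -0.009   0.7572] -0.06717420963589417
top knob [([325.3, 294.7], 0.89)]
[0.5108 0.003  0.162 ]
top carousel [([263.2, 256.5], 0.95)]
[0.5712 0.1135 0.    ]
top orange_jar [([288.1, 209.0], 0.9)]
[0.6416 0.0665 0.067 ]
top bay []
knob [0.5106 0.0041 0.1573]
carousel [0.5709 0.1134 0.0036]
orange_jar [0.6439 0.0702 0.0523]
0.5 [ 0.2003 -0.5122  0.2483] [[ 0.9313  0.3643 -0.    ]
 [ 0.3643 -0.9313  0.0001]
 [-0.     -0.0001 -1.    ]]
```

View pics/top0.png

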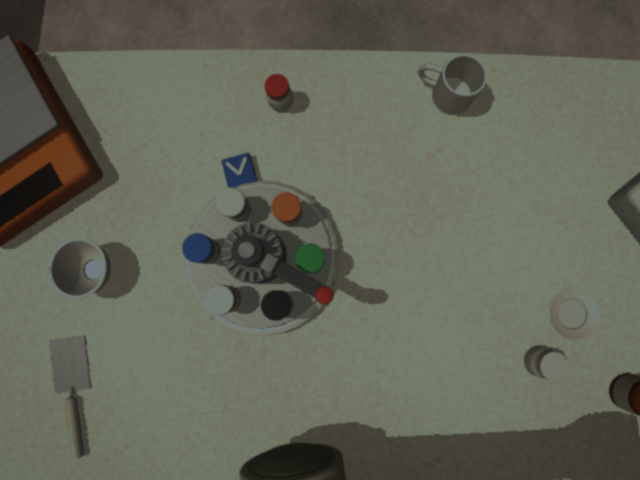

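View pics/scene0.png

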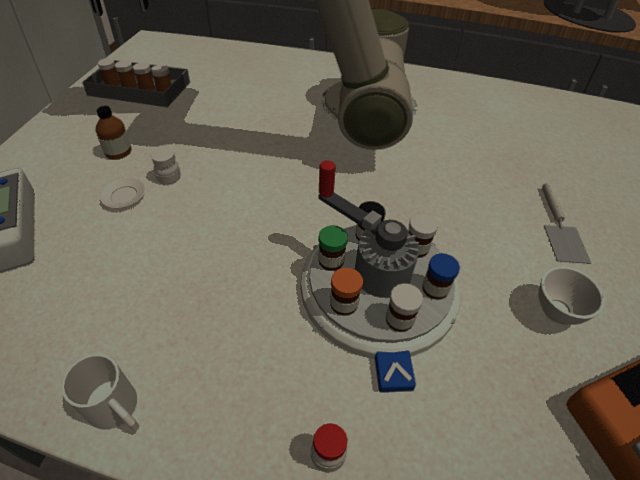

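Top view: orange lid (287,207), knob (325,295), tongue (239,168), hub (252,250). The networks agree with this. Next I measure the bay's angle from the tongue and work out the first move.

```bash
cat >> h.py <<'E'
def tongue(im,win):
    x0,y0,x1,y1=win;a=im['image'][y0:y1,x0:x1].astype(int)
    m=((a[...,0]-a[...,2])>35).astype(np.uint8);m=cv2.morphologyEx(m,cv2.MORPH_CLOSE,np.ones((9,9)))
    c=max(cv2.findContours(m,0,2)[0],key=cv2.contourArea)
    (u,v),wh,an=cv2.minAreaRect(c);return (u+x0,v+y0),wh,an,cv2.boxPoints(((u+x0,v+y0),wh,an))
def loc(R0,p0,p): return R0.T@(np.array(p)-p0)
E
python3 - <<'E'
from h import *
np.set_printoptions(precision=4,suppress=True)
rs=[]
for c,w in(("top",(205,140,275,195)),("scene",(360,340,430,400))):
    im=env.get_image(c);uv,wh,an,bx=tongue(im,w);print(c,uv,wh,an);rs.append(ray(im,uv))
    for z in(.01,.025):
        p=at_z(im,uv,z);print(z,p,np.degrees(np.arctan2(p[1]-.1135,p[0]-.571)))
    q=np.array([at_z(im,b,.02)[:2] for b in bx])
    for i in range(4):
        e=q[(i+1)%4]-q[i];print('edge',np.linalg.norm(e),np.degrees(np.arctan2(e[1],e[0])))
p=tri(rs);print(p,np.degrees(np.arctan2(p[1]-.1135,p[0]-.571)))
r=env.tip_of("scene","bay");print(r)
s=env.observe();print(s['time_s'],loc(s['tool_rot'],s['position'],[.511,.0035,.25]))
E
```

```text
top (238.21372985839844, 170.31217765808105) (28.19785499572754, 27.128984451293945) 75.25643920898438
0.01 [0.7178 0.1611 0.01  ] 17.959843102435094
0.025 [0.7137 0.1577 0.025 ] 17.193602699509498
edge 0.04631104875873966 -74.08633886672325
edge 0.049451714491225277 -163.02234614642373
edge 0.045908718836758476 105.97566229686389
edge 0.04951048316236638 17.442136668765382
scene (395.1137924194336, 370.4344844818115) (38.932701110839844, 36.58382034301758) 86.633544921875
0.01 [0.7152 0.1624 0.01  ] 18.73110364794114
0.025 [0.7228 0.1609 0.025 ] 17.35412278080317
edge 0.05364200261393804 108.42389246472122
edge 0.05915986591396988 9.705958104887577
edge 0.05053248004616702 -72.06897247064846
edge 0.05833629578182062 -167.3368492106664
[0.7169 0.1613 0.013 ] 18.127069379639657
[{'centre': [393.5, 307.0], 'conf': 0.98}]
0.65 [ 0.4772 -0.3671 -0.0017]
```

```bash
python3 -m pendant '[[0.7,0.045,-0.035,0,0,0,-0.07],[0.7,0.09,-0.07,0,0,0,-0.14],[0.7,0.135,-0.105,0,0,0,-0.21],[0.7,0.18,-0.14,0,0,0,-0.28],[0.7,0.225,-0.175,0,0,0,-0.35]]' 20
python3 - <<'E'
from h import *
s=env.observe();print(s['time_s'],s['q'],loc(s['tool_rot'],s['position'],[.511,.0035,.25]),np.degrees(np.arctan2(s['tool_rot'][1,0],s['tool_rot'][0,0])))
E
```

```text
time_s: 1.27
position: [0.3468, -0.2657, 0.2485]
tool_rot: [[0.749, 0.663, 0.0], [0.663, -0.749, -0.0], [0.0, 0.001, -1.0]]
ft_force: [0.5, -0.5, -0.6]
grip_width: 0.0601
gripper_force: 0.0
1.275 [-5.30640210e+01  1.03593412e+01  9.08806531e+01  4.11060384e-03
  7.87217755e+01 -4.58492328e+00] [ 0.30140313 -0.09266997 -0.00151412] 41.52010002523504
```

```bash
python3 -m pendant '[[0.7,0.055,-0.017,0,0,0,-0.07],[0.7,0.11,-0.034,0,0,0,-0.14],[0.7,0.165,-0.051,0,0,0,-0.21],[0.7,0.22,-0.068,0,0,0,-0.28],[0.7,0.275,-0.085,0,0,0,-0.35]]'
python3 - <<'E'
from h import *
rs=[]
for c in("scene","top"):
    im=env.get_image(c);r=env.tip_of(c,"knob");print([(x['centre'],x['conf']) for x in r])
    cv2.imwrite(f'pics/{c}1.png',im['image'])
s=env.observe();print(s['time_s'],s['q'],loc(s['tool_rot'],s['position'],[.511,.0035,.166]),np.degrees(np.arctan2(s['tool_rot'][1,0],s['tool_rot'][0,0])))
E
```

```text
time_s: 1.9
position: [0.497, -0.0198, 0.2486]
tool_rot: [[0.476, 0.88, 0.001], [0.88, -0.476, -0.0], [0.0, 0.001, -1.0]]
ft_force: [0.9, -1.3, 0.5]
grip_width: 0.0597
gripper_force: 0.0
[([326.6, 181.1], 0.91), ([394.9, 310.8], 0.7)]
[]
2.1 [-1.60927967e+01  1.64656883e+01  8.25195462e+01 -1.60093324e-02
  8.10371191e+01  1.23369837e+01] [0.02856024 0.00141852 0.08213887] 61.57272015408824
```

View pics/scene1.png

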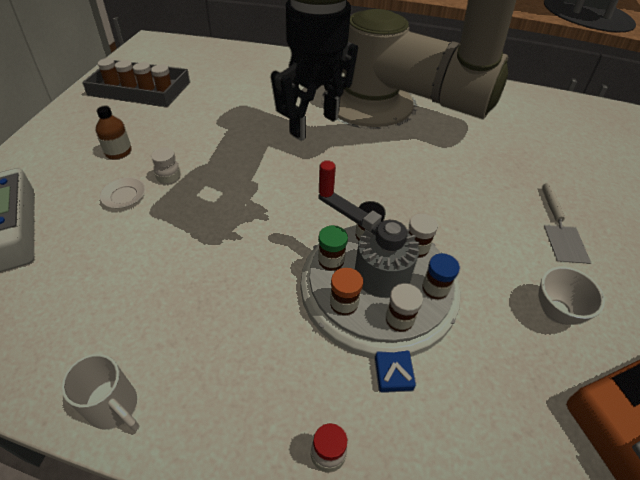

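The gripper sits at about (315,100), just short of the knob at (327,180), and its jaws are open across the lever. I move over the knob, descend and close.

```bash
python3 -m pendant '[[0.7,0.0285,0.001,0,0,0,0],[0.7,0.0285,0.001,0.02,0,0,0],[0.7,0.0285,0.001,0.05,0,0,0],[0.7,0.0285,0.001,0.08,0,0,0],[0.7,0.0285,0.001,0.082,0,0,0]]' && python3 -m pendant '[[0.2,0,0,0,0,0,0],[0.2,0,0,0,0,0,0],[0,0,0,0,0,0,0],[0,0,0,0,0,0,0],[0,0,0,0,0,0,0]]' 25
python3 - <<'E'
from h import *
im=env.get_image("scene");cv2.imwrite('pics/scene2.png',im['image'][60:360,200:520])
E
```

```text
time_s: 2.72
position: [0.5095, 0.0018, 0.1651]
tool_rot: [[0.48, 0.877, -0.004], [0.877, -0.48, 0.001], [-0.001, -0.004, -1.0]]
ft_force: [-0.1, -0.2, -0.1]
grip_width: 0.0596
gripper_force: 0.0
time_s: 3.35
position: [0.5112, 0.0025, 0.1676]
tool_rot: [[0.478, 0.879, 0.002], [0.879, -0.478, -0.001], [0.0, 0.003, -1.0]]
ft_force: [-0.0, -2.6, 6.2]
grip_width: 0.0233
gripper_force: 25.3
```

View pics/scene2.png

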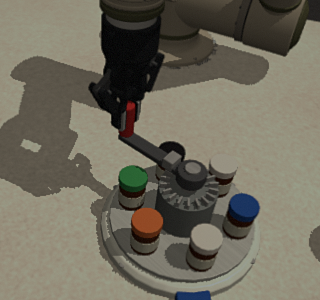

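Width 23.3 mm, so the knob is held. Now the clockwise swing in 30° calls.

```bash
python3 -m pendant '[[0,0.0007,-0.0131,0,0,0,0.105],[0,0.0027,-0.026,0,0,0,0.209],[0,0.0061,-0.0386,0,0,0,0.314],[0,0.0108,-0.0508,0,0,0,0.419],[0,0.0167,-0.0625,0,0,0,0.524]]'
python3 - <<'E'
from h import *
s=env.observe();p=s['position'];d=p[:2]-[.571,.1135];print(np.degrees(np.arctan2(d[1],d[0])),np.hypot(*d),np.degrees(np.arctan2(s['tool_rot'][1,0],s['tool_rot'][0,0]))-180,s['ft_force'])
E
```

```text
time_s: 4.03
position: [0.463, 0.047, 0.1676]
tool_rot: [[0.855, 0.519, 0.0], [0.519, -0.855, -0.002], [-0.001, 0.002, -1.0]]
ft_force: [-5.6, -4.0, 10.5]
grip_width: 0.0229
gripper_force: 25.7
-148.39389366149268 0.12680143537476796 -148.73255338830282 [-5.63283002 -3.98854249 10.49082911]
```

```bash
python3 -m pendant '[[0,0.0002,-0.0131,-0.0005,0,0,0.105],[0,0.0017,-0.026,-0.001,0,0,0.209],[0,0.0051,-0.0386,-0.001,0,0,0.314],[0,0.0098,-0.0508,-0.001,0,0,0.419],[0,0.0157,-0.0625,-0.001,0,0,0.524]]' && python3 -m pendant '[[0,0.0007,-0.0131,0,0,0,0.105],[0,0.0027,-0.026,0,0,0,0.209],[0,0.0061,-0.0386,0,0,0,0.314],[0,0.0108,-0.0508,0,0,0,0.419],[0,0.0167,-0.0625,0,0,0,0.524]]'
python3 - <<'E'
from h import *
s=env.observe();p=s['position'];d=p[:2]-[.571,.1135];print(np.degrees(np.arctan2(d[1],d[0])),np.hypot(*d),np.degrees(np.arctan2(s['tool_rot'][1,0],s['tool_rot'][0,0])),s['ft_force'],s['q'])
E
```

```text
time_s: 4.65
position: [0.4435, 0.1095, 0.1677]
tool_rot: [[1.0, 0.022, -0.002], [0.022, -1.0, -0.0], [-0.002, -0.0, -1.0]]
ft_force: [-3.1, 0.5, 1.1]
grip_width: 0.0232
gripper_force: 25.5
time_s: 5.28
position: [0.4577, 0.1732, 0.1676]
tool_rot: [[0.877, -0.481, -0.004], [-0.481, -0.877, 0.002], [-0.004, 0.001, -1.0]]
ft_force: [-7.5, 5.1, 4.4]
grip_width: 0.0233
gripper_force: 25.8
152.19154641374084 0.12804979741803593 -28.729930637717462 [-7.54638749  5.07585555  4.38721675] [6.78183420e+00 2.04693824e+01 9.11795151e+01 1.20638132e-01
 6.85634571e+01 1.25467401e+02]
```

```bash
python3 -m pendant '[[0,-0.001,-0.0087,0,0,0,0.07],[0,-0.001,-0.0174,0,0,0,0.14],[0,0.0005,-0.024,0,0,0,0.192],[0,0.001,-0.027,0,0,0,0.218],[0,0.0015,-0.029,0,0,0,0.235]]'
python3 - <<'E'
from h import *
s=env.observe();p=s['position'];d=p[:2]-[.571,.1135];print(np.degrees(np.arctan2(d[1],d[0])),np.hypot(*d),loc(s['tool_rot'],0,s['ft_force']))
P=np.array([[.5112,.0025],[.463,.047],[.4435,.1095],[.4577,.1732],p[:2]])
from scipy.optimize import least_squares
print(least_squares(lambda c:np.hypot(*(P-c).T)-.125,[.571,.1135]).x, least_squares(lambda c:np.hypot(*(P-c[:2]).T)-c[2],[.571,.1135,.125]).x)
E
```

```text
time_s: 5.9
position: [0.4673, 0.1871, 0.1671]
tool_rot: [[0.742, -0.67, -0.021], [-0.67, -0.742, -0.024], [0.0, 0.032, -0.999]]
ft_force: [-42.9, -69.8, 30.4]
grip_width: 0.0231
gripper_force: 51.5
144.62335977945935 0.1271775132773644 [ 14.92647004  81.52288236 -27.80125869]
[0.56830385 0.11393747] [0.56900394 0.11407995 0.1255887 ]
```

The rear stop is reached: 81 N against the motion, at about 144°. I reverse at once.

```bash
python3 -m pendant '[[0,0.0,0.006,0,0,0,-0.05],[0,0.0,0.014,0,0,0,-0.12],[0,0.0018,0.022,0,0,0,-0.18],[0,0.004,0.031,0,0,0,-0.25],[0,0.0065,0.04,0,0,0,-0.32]]'
cat >> h.py <<'E'
C=np.array([.5685,.114])
def st():
    s=env.observe();d=s['position'][:2]-C
    print('knob phi',np.degrees(np.arctan2(d[1],d[0]))%360,np.hypot(*d),'tool az',np.degrees(np.arctan2(s['tool_rot'][1,0],s['tool_rot'][0,0])),'F tool',loc(s['tool_rot'],0,s['ft_force']).round(1),s['time_s'])
def lid(c):
    # orange lid centre at z=.098, and bay angle
    im=env.get_image(c);h=cv2.cvtColor(im['image'],cv2.COLOR_BGR2HSV)
    r=env.trace(c,"orange_jar")
    m=cv2.inRange(h,(4,150,90),(14,255,255))
    if r: 
        d=cv2.dilate(r[0]['mask'].astype(np.uint8),np.ones((9,9)));m=m*d
    else: print(c,'no mask');return
    n,l,sx,ce=cv2.connectedComponentsWithStats((m>0).astype(np.uint8))
    if n<2: print(c,'no lid');return
    k=1+np.argmax(sx[1:,4]);p=at_z(im,ce[k],.095)[:2]
    print(c,'lid px',ce[k],sx[k],p,'r',np.hypot(*(p-C)),'ang',np.degrees(np.arctan2(*(p-C)[::-1])),r[0]['conf'])
    t=env.tip_of(c,"orange_jar")
    if t: 
        p=at_z(im,t[0]['centre'],.067)[:2];print('  tip',t[0]['centre'],p,'r',np.hypot(*(p-C)),'ang',np.degrees(np.arctan2(*(p-C)[::-1])),t[0]['conf'])
    return im
E
python3 - <<'E'
from h import *
st();im=lid("scene");cv2.imwrite('pics/s3.png',im['image']);im=lid("top")
if im:cv2.imwrite('pics/t3.png',im['image'])
E
```

```text
time_s: 6.52
position: [0.4528, 0.1622, 0.1676]
tool_rot: [[0.916, -0.4, 0.001], [-0.4, -0.916, -0.0], [0.001, 0.0, -1.0]]
ft_force: [3.5, -0.8, -1.4]
grip_width: 0.0236
gripper_force: 25.6
knob phi 157.39394869330675 0.1253623533275856 tool az -23.605175945343575 F tool [ 3.5 -0.7  1.4] 6.525
scene lid px [347.04897314 280.07740916] [332 268  31  25 633] [0.64025454 0.06966193] r 0.08434795611327574 ang -31.712460100858557 0.56
  tip [346.7, 297.4] [0.64979947 0.07343068] r 0.09085963845539613 ang -26.51969483267038 0.8
top lid px [285.8368336  206.61066236] [272 193  29  28 619] [0.64010429 0.06693445] r 0.08568745813143316 ang -33.31694917517288 0.78
  tip [286.4, 214.0] [0.63367105 0.06885406] r 0.07928065297276175 ang -34.71150309255082 0.95
```

```bash
python3 -m pendant '[[0,0.0005,0.0109,0,0,0,-0.087],[0,0.0019,0.0217,0,0,0,-0.175],[0,0.0043,0.0324,0,0,0,-0.262],[0,0.0075,0.0428,0,0,0,-0.349],[0,0.0117,0.0528,0,0,0,-0.436]]'
python3 - <<'E'
from h import *
st();im=lid("scene");im=lid("top")
E
```

```text
time_s: 7.45
position: [0.4435, 0.1096, 0.1677]
tool_rot: [[1.0, 0.024, 0.003], [0.024, -1.0, 0.001], [0.003, -0.001, -1.0]]
ft_force: [5.7, 0.8, -2.9]
grip_width: 0.0234
gripper_force: 25.5
knob phi 181.99644091746836 0.1250606722351544 tool az 1.3593850003084937 F tool [ 5.7 -0.7  3. ] 7.45
scene lid px [362.52232143 290.21577381] [347 277  32  27 672] [0.6516153  0.09390951] r 0.08550895498559496 ang -13.588788544246635 0.61
  tip [360.6, 306.3] [0.6594885  0.09563895] r 0.09282260321335188 ang -11.408800907420726 0.95
top lid px [269.20792079 198.73432343] [256 185  28  28 606] [0.65164758 0.09248935] r 0.08588497197950665 ang -14.50466573962093 0.59
  tip [274.0, 203.7] [0.64962076 0.08892072] r 0.08490905410490757 ang -17.179506089672653 0.64
```

```bash
python3 -m pendant '[[0,0.0005,0.0109,0,0,0,-0.087],[0,0.0019,0.0217,0,0,0,-0.175],[0,0.0043,0.0324,0,0,0,-0.262],[0,0.0075,0.0428,0,0,0,-0.349],[0,0.0117,0.0528,0,0,0,-0.436]]'
python3 - <<'E'
from h import *
st();im=lid("scene");cv2.imwrite('pics/s4.png',cv2.resize(im['image'][200:420,270:500],None,fx=2.5,fy=2.5));im=lid("top")
cv2.imwrite('pics/t4.png',cv2.resize(im['image'][130:350,160:380],None,fx=2.5,fy=2.5))
for c,w in(("top",(205,140,275,195)),("scene",(360,340,430,400))):
    im=env.get_image(c);uv,*_=tongue(im,w);p=at_z(im,uv,.014)[:2];print(c,uv,p,np.degrees(np.arctan2(*(p-C)[::-1])))
    r=env.tip_of(c,"bay")
    if r:p=at_z(im,r[0]['centre'],.067)[:2];print(' bay',r[0],np.hypot(*(p-C)),np.degrees(np.arctan2(*(p-C)[::-1])))
E
```

```text
time_s: 8.38
position: [0.4567, 0.0578, 0.1677]
tool_rot: [[0.897, 0.442, 0.004], [0.442, -0.897, 0.002], [0.004, 0.0, -1.0]]
ft_force: [9.2, 4.7, -1.5]
grip_width: 0.0229
gripper_force: 25.5
knob phi 206.71466954995705 0.12510425588804727 tool az 26.2633356156925 F tool [10.3 -0.2  1.5] 8.375
scene lid px [387.85944363 297.14787701] [372 284  32  27 683] [0.65382622 0.12967421] r 0.08675393287325922 ang 10.409038684115263 0.84
  tip [381.8, 312.2] [0.66133635 0.12641843] r 0.09366326017109099 ang 7.6190512735991485 0.75
top lid px [245.65008292 197.13930348] [232 184  28  28 603] [0.65343771 0.12836523] r 0.08614391609797399 ang 9.599407441701862 0.73
  tip [247.0, 202.6] [0.65056516 0.13163461] r 0.0839384931538189 ang 12.12760946720832 0.64
top (238.35294342041016, 170.4117660522461) [0.71654322 0.15992349] 17.23406038671028
 bay {'centre': [242.9, 201.3], 'conf': 0.91} 0.08744662601925862 16.08773709724631
scene (395.1369209289551, 370.46461486816406) [0.71724083 0.16203765] 17.89848968375887
 bay {'centre': [395.8, 310.8], 'conf': 0.72} 0.09089535912771604 20.15709540512052
```

View pics/t4.png

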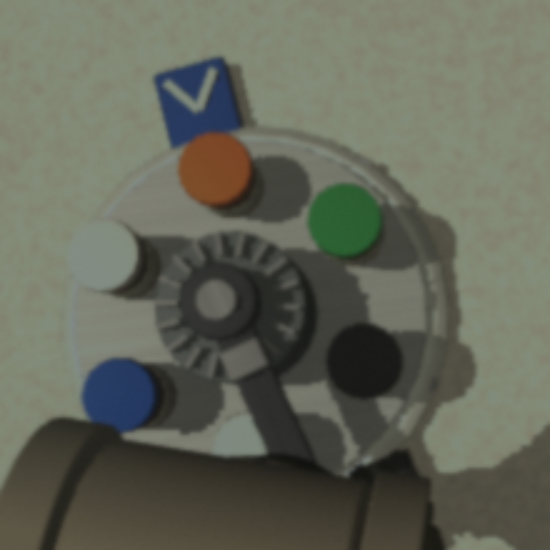

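The orange lid is at (215,168) in the crop, still about 7.5° short of the tongue's line (200,100). I go slowly for the rest.

```bash
python3 -m pendant '[[0,0.0001,0.005,0,0,0,-0.04],[0,0.0004,0.01,0,0,0,-0.08],[0,0.0009,0.0148,0,0,0,-0.12],[0,0.0009,0.0148,0,0,0,-0.12],[0,0.0009,0.0148,0,0,0,-0.12]]'
python3 - <<'E'
from h import *
st();im=lid("scene");im=lid("top")
cv2.imwrite('pics/t5.png',cv2.resize(im['image'][130:350,160:380],None,fx=2.5,fy=2.5))
E
```

```text
time_s: 9.5
position: [0.4641, 0.045, 0.1677]
tool_rot: [[0.839, 0.544, 0.004], [0.544, -0.839, 0.001], [0.004, 0.001, -1.0]]
ft_force: [7.5, 2.4, -2.5]
grip_width: 0.0236
gripper_force: 25.6
knob phi 213.45086603637296 0.1251046070412261 tool az 32.971348824647855 F tool [7.6 2.1 2.5] 9.5
scene lid px [395.54026354 297.65446559] [380 285  32  27 683] [0.65187456 0.1400426 ] r 0.08734720293789301 ang 17.34654543625036 0.92
top lid px [239.80865225 198.29617304] [226 185  28  28 601] [0.65150104 0.13718596] r 0.0861786587439943 ang 15.60746211731544 0.9
  tip [244.3, 204.2] [0.64793215 0.13579751] r 0.08236866536771524 ang 15.345175105877464 0.56
```

View pics/t5.png

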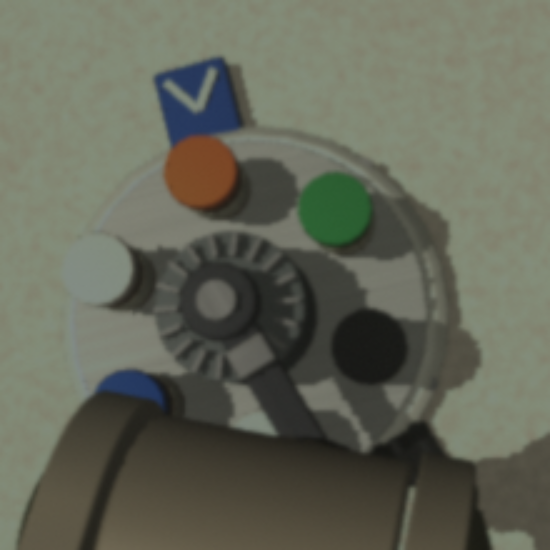

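```bash
python3 -m pendant '[[0,0,0.0014,0,0,0,-0.011],[0,0,0.0028,0,0,0,-0.022],[0,0,0.0028,0,0,0,-0.022],[0,0,0.0028,0,0,0,-0.022]]'
python3 - <<'E'
from h import *
st();lid("scene");lid("top")
E
```

```text
time_s: 10.3
position: [0.4656, 0.0428, 0.1677]
tool_rot: [[0.827, 0.563, 0.004], [0.563, -0.827, 0.002], [0.004, 0.001, -1.0]]
ft_force: [7.1, 3.3, -2.1]
grip_width: 0.0228
gripper_force: 25.6
knob phi 214.66474698727606 0.12510894293465877 tool az 34.23331678674693 F tool [7.7 1.3 2.1] 10.3
scene lid px [396.50733138 297.63782991] [381 285  32  27 682] [0.65149642 0.14133088] r 0.08738067650906196 ang 18.226811195670066 0.9
  tip [391.8, 311.6] [0.65664095 0.13999694] r 0.09189487382469595 ang 16.433285888454673 0.72
top lid px [238.90939597 198.55704698] [226 185  27  28 596] [0.65107575 0.13853859] r 0.08614462432249519 ang 16.550088377601565 0.82
  tip [246.1, 201.8] [0.6518163  0.13311935] r 0.08548190182755987 ang 12.924413804610376 0.71
```

In line to within about 0.2° (17.4° against 17.6°). I let go and lift away.

```bash
python3 -m pendant '[[0.6,0,0,0,0,0,0],[0.6,0,0,0,0,0,0],[0.6,0,0,0,0,0,0],[0.6,0,0,0,0,0,0]]' && python3 -m pendant '[[0.6,0,0,-0.02,0,0,0],[0.6,0,0,-0.05,0,0,0],[0.6,0,0,-0.09,0,0,0],[0.6,-0.05,0,-0.1,0,0,0],[0.6,-0.1,0,-0.1,0,0,0]]'
python3 - <<'E'
from h import *
st();im=lid("scene");cv2.imwrite('pics/s6.png',im['image']);im=lid("top")
E
```

```text
time_s: 11.1
position: [0.4639, 0.0418, 0.1673]
tool_rot: [[0.826, 0.564, -0.0], [0.564, -0.826, 0.0], [-0.0, -0.0, -1.0]]
ft_force: [-0.5, -0.4, 0.0]
grip_width: 0.0511
gripper_force: 0.0
time_s: 11.72
position: [0.3807, -0.0152, 0.268]
tool_rot: [[0.825, 0.565, 0.002], [0.565, -0.825, -0.001], [0.001, 0.002, -1.0]]
ft_force: [-0.4, 0.3, -0.3]
grip_width: 0.051
gripper_force: 0.0
knob phi 214.52009945521309 0.22794562398909923 tool az 34.42520430003464 F tool [-0.1 -0.4  0.3] 11.725
scene lid px [396.49187592 297.57311669] [381 285  32  27 677] [0.65139526 0.14129591] r 0.08727365225246757 ang 18.225780619933648 0.87
  tip [394.5, 313.4] [0.65861649 0.14412363] r 0.09501796776669899 ang 18.48346186674467 0.95
top lid px [238.8296796  198.43844857] [226 185  27  28 593] [0.6512558 0.1386689] r 0.08635437181554102 ang 16.598935242387235 0.71
  tip [242.7, 201.4] [0.65235646 0.13854223] r 0.08737406506159909 ang 16.31314646434879 0.94
```

View pics/s6.png

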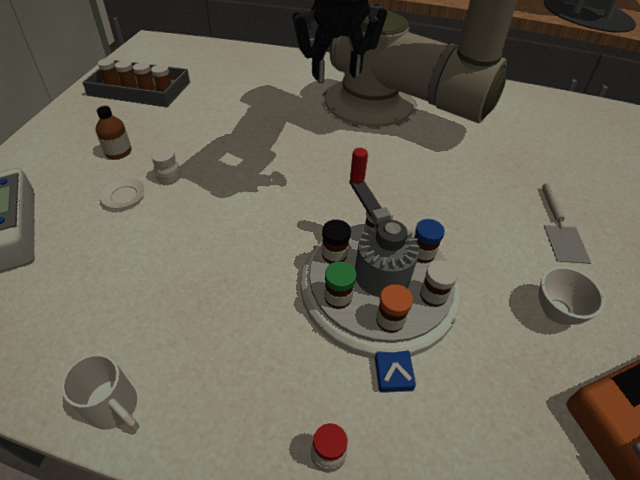

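The orange lid (396,298) is in line with the tongue (395,370), and the gripper is clear of the lever.

```bash
python3 -c "
from rig import env
print(env.close_job())"
```

```text
the job is handed in; nothing more can be done
None
```

The orange-lidded jar stands at the blue bay, within about 0.2° by averaging the two cameras; I swung the lever to its rear stop (about 81 N on the wrist there, limit 120 N), brought it anticlockwise and let go, and handed the job in at about 12 s with no verdict returned.

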